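# Fit the right chromatography column in its holder

## Robot

A 6-joint arm with a two-finger parallel gripper is mounted at the origin on the work surface. World frame = base frame: x ahead of the robot, y to its left, z up, the work surface at z = 0. Lengths are in mm, angles in rad, forces in N, time in s.
With the tool pointing down it reaches from about 325 to 775 mm from the base axis. Payload 5.5 kg.
Tool frame: the origin (TCP) lies midway between the tips of the shut fingers; the grasp point (between the pads) lies behind it (bot.grip_point_offset is the z of the grasp point in the tool frame, in mm); z points along the fingers, y is the line along which they close (so a half turn about z gives the same grasp; the last joint's range is limited). The gripper opens to 85 mm and grips with 20 to 120 N. Pads are 22 mm wide; open, the fingers measure 114 mm over their backs; the gripper's body (76 mm by 85 mm) begins 54 mm behind the grasp point. The pads swing forward as they close: fully open they stand 13 mm farther back than shut.
Start: joints at [-1.236, 0.091, 1.231, -0, 1.82, -0.057], TCP at [229.112, -554.548, 231.275] pointing down, gripper open.
Joint ranges: [-2.87, 2.87], [-0.86, 2.18], [0.17, 2.46], [-1.51, 4.65], [0.06, 2.69], [-2.65, 2.65]. Speed limits (rad/s): [2.57, 2.57, 3.01, 3.14, 3.14, 3.14].

## Interface

Orientations are given as a unit quaternion [x, y, z, w].
In Python, from bench import bot, optics, nets gives the robot as it stands. The module is installed in compiled form; this text tells all that it offers.
- The arm moves only by the tool step_arm, never from a script. Its argument "commands" is a list of rows, each an object with "slide": the shift along the tool's x, y, z each as a share of 0.25 m, from -1 to 1, a list of three; "rotation": the turn, a rotation vector about the tool's x, y, z each as a share of 180 degrees, from -1 to 1, a list of three. A call has 1 to 20 rows; each row is the pose to reach, as a shift and turn from the pose commanded when the call began, along the tool's axes at that moment, turning the shorter way round; what a row does not reach only later rows make up. A row lasts 1/10 s, in which the tool goes at most 50 mm and 8.59 degrees, less where a joint would pass 70% of its speed; a pose out of reach is approached as far as the arm can. A call with a number of a shift or a turn outside -1 to 1 is refused whole. A call with a gripper value outside its range is refused whole. "fingers" is the closure, from -1 (fully open) to 1 (shut), set as the call begins (left out, the last holds). The fingers move at their own pace and stop on an object; "grip_force" is the grip in N (left out, the last holds). Time passes only in rows, so rows that repeat a pose let the fingers close. It gives the time, the measured TCP pose, the force, the opening and the grip force at its end, in the units of the state.
- bot.get_obs(): the state, without advancing time (a new reading comes with each control period).
- optics.snapshot(name): name is "scene" or "top" or "wrist"; returns a dict with "image" (480x640x3 uint8, blue, green, red), "fx", "fy", "cx", "cy" (pixels), "xyz" and "attitude" of the camera in the world. Camera axes: x right, y down, z forward; pixel columns grow to the right and rows downward; lengths in mm; the calibration is good to about 2 mm. A picture is of the moment at which its call begins. There is no depth.
- bot.hand_in(): hands the job in; it is judged then, once.
Trained networks look in a picture, given as the dict that the camera call returned (one of the last four; its "shot" number tells which), for a name from the list of things; names that differ only in an ending like _2 or _b are one class to them, and where a whole thing is asked for, a point or a joint stands for the part that bears it (a point fixed in the world has none). Each returns a list of dicts, best first, with "p" (0 to 1); they miss things now and then, are a little off and sometimes report something else, mostly with a low value. They report only what shows in the picture. A call takes as long as a camera call. They do not tell look-alikes from the thing itself.
- nets.search_frame(picture, target): "bbox" ([left, top, width, height] as shares, 0 to 1, of the picture: columns of its width, rows of its height, round what is visible of it).
- nets.cut_out(picture, target): "pixels" (480x640 bool, what is visible of it) and "bbox" ([left, top, width, height] as shares, 0 to 1, of the picture: columns of its width, rows of its height, round what is visible of it).
- nets.tip_of(picture, target): "centre" ([row, column] as shares, 0 to 1, of the picture: columns of its width, rows of its height: a listed point, or the origin of a listed thing).
The state is a dict: "time": time; "q": joint angles; "dq": joint speeds; "tau": joint torques, N m; "tcp_pos": TCP position; "orientation": TCP orientation; "force": force on the tool from outside, world axes, zero at the start; "wrist_torque": the same for the moment, N m; "grip_width": finger opening in mm; "finger_force": force on a finger pad.
Only numpy, scipy, OpenCV 4.12 (cv2) and the standard library are available. Lean on these libraries where they do the work, as an engineer would, in place of code of your own. Each camera call takes 0.05 s, during which the arm holds its last target. There are 200 camera calls.

## Task

Three chromatography columns with identical end fittings lie on the blue mat; find the one whose barrel is 27 mm thick (the middle size), the one that fits the holder's saddles, and lay it in both saddles of the column holder between the grey end stop and the orange clamp. Then slide the clamp along its track until it has pushed the column fully home against the end stop and bears on it, without forcing it. Leave the other two columns where they lie on the mat, and do not disturb the well plate, the bottle or the mouse.

Things in the scene. Friction and masses are not known exactly. Their poses are not given: they have to be found in the camera images.
- column_a: one of three look-alike steel columns, 190 mm long: hexagonal fittings at both ends (25 mm long, 42 mm across flats) and a round barrel, 140 mm long, between. Barrels are 20, 27 and 34 mm thick; which this one has is not told: see or feel it. 0.3 to 0.7 kg. Origin on the axis at mid-length, x along it (ends are alike); starts lying on the mat, axis 24 mm above the bench
- column_b: one of three look-alike steel columns, 190 mm long: hexagonal fittings at both ends (25 mm long, 42 mm across flats) and a round barrel, 140 mm long, between. Barrels are 20, 27 and 34 mm thick; which this one has is not told: see or feel it. 0.3 to 0.7 kg. Origin on the axis at mid-length, x along it (ends are alike); starts lying on the mat, axis 24 mm above the bench
- column_c: one of three look-alike steel columns, 190 mm long: hexagonal fittings at both ends (25 mm long, 42 mm across flats) and a round barrel, 140 mm long, between. Barrels are 20, 27 and 34 mm thick; which this one has is not told: see or feel it. 0.3 to 0.7 kg. Origin on the axis at mid-length, x along it (ends are alike); starts lying on the mat, axis 24 mm above the bench
- mat: fixed blue mat, 250 x 290 mm, 3 mm thick, on which the three columns start lying roughly along its x, 90 mm apart along its y. Origin under its centre
- holder: fixed column holder: base plate 12 mm thick, 80 mm wide, x = -205 to +115 mm. Grey end stop (60 wide, 68 mm high) at the +x end, its face at x = +95 mm; orange clamp at the -x end. Two grey saddles at x = -45 and +45 mm, each 12 mm thick, 78 mm free between them. Origin on the bench under the middle of a home column; x along column and track towards the stop, z up
- nest (a point): where the middle of the 27 mm column comes when fully home: 48 mm above the bench over the holder's origin, axes as the holder's. Saddle slots are 30 mm wide, floor 34.5 mm above the bench, straight to 53 mm, flaring to 44 mm wide at 66 mm. Laid with its middle anywhere from 18 mm short of this point (towards the clamp) up to it, its fittings clear the saddles
- clamp (a joint): travel of the orange clamp along the holder's +x in m (0 to 0.068). Its pushing face is at holder x = -150 mm + travel, so it meets a home column at 0.055; it starts at 0 to 0.02 and stays where it is left (friction about 2 N)
- clamp_grip (a point): grip point inside the white fin on top of the clamp: the fin is 16 mm wide (holder y), 36 mm long (x), its top 102 mm above the bench, bottom 66 mm; the point is on its centre line 88 mm above the bench, 20 mm behind the pushing face. Pinch the fin from above across its width
- well_plate: beige 96-well plate 127 x 85 x 38 mm; a bystander. Origin under its middle
- solvent: amber solvent bottle, 70 mm diameter, 130 mm tall; a bystander. Origin under its middle
- mouse: black computer mouse 100 x 58 x 26 mm; a bystander. Origin under its middle
Mind the look-alikes: they are no part of the job. Leave any yellow look-alike of the column_b alone.

How it is judged:
By the outcome, as a careful person would: the job done as asked, in the order asked, and still so for the second after the job is handed in, with the robot touching nothing.
It also fails if it takes over 61 s, if anything falls off the work surface, if the arm or the gripper's body presses on something with over 40 N, if the wrist force passes 120 N, or if a joint passes its speed limit or range.

## Working session

There is one attempt and no reset: what is moved stays moved. The work goes in short steps, Python scripts to look and compute and a tool call to move; the robot and the scene stay as the last step left them, time stands still between calls to the robot, and variables do not carry over. Pictures are saved under pics/ and viewed, at most 10 in all, crops included, and the job is handed in when it is done.

Besides the shell and the picture viewer there is one more tool, called by a JSON object that holds its "name" and its "arguments". step_arm: Moves the arm, as the interface text tells. Shift numbers are shares of 0.25 m and turn numbers shares of 180 degrees, none past 1 either way. Its arguments: {"type":"object","properties":{"commands":{"type":"array"},"fingers":{"type":"number"},"grip_force":{"type":"number"}},"required":["commands"]}

```bash
mkdir -p pics
python3 - <<'E'
from bench import bot, optics, nets
import cv2,numpy as np
o=bot.get_obs(); print({k:np.round(v,3) for k,v in o.items()}, bot.grip_point_offset)
for n in ("scene","top"):
    p=optics.snapshot(n); cv2.imwrite(f"pics/{n}0.png",p["image"])
    print(n,p["fx"],p["cx"],p["cy"],np.round(p["xyz"],1),np.round(p["attitude"],4))
    for t in ("column_a","holder","clamp_grip","nest","mat"):
        try: print(t,[(round(d["p"],2),np.round(np.array(d["centre"])*[480,640],1).tolist()) for d in nets.tip_of(p,t)])
        except Exception as e: print(t,e)
E
```

```text
{'time': np.float64(0.0), 'q': array([-1.236,  0.092,  1.232,  0.   ,  1.82 , -0.057]), 'dq': array([-0.001,  0.   ,  0.002,  0.001,  0.001, -0.001]), 'tau': array([ 0.0000e+00, -4.5874e+01, -4.1803e+01, -0.0000e+00,  1.2000e-02,
       -0.0000e+00]), 'tcp_pos': array([ 229.025, -554.262,  230.167]), 'orientation': array([ 0.981,  0.195, -0.   , -0.001]), 'force': array([ 0.275, -0.654, -1.079]), 'wrist_torque': array([ 0.015, -0.066, -0.014]), 'finger_force': np.float64(0.0), 'grip_width': np.float64(85.21)} -18.700000000000003
scene 487.5261254153242 318.44594111944514 237.71312764182466 [1370.1  286.9  886.4] [ 0.5328  0.7428 -0.3287 -0.2376]
column_a [(0.95, [255.1, 262.0]), (0.78, [262.3, 125.1]), (0.77, [180.6, 233.2]), (0.67, [247.0, 232.6]), (0.65, [258.7, 296.4])]
holder [(0.78, [296.9, 389.3]), (0.7, [217.0, 157.8])]
clamp_grip [(0.8, [227.7, 408.9]), (0.21, [258.1, 297.7])]
nest [(0.64, [283.0, 390.0])]
mat [(0.8, [259.1, 265.2])]
top 511.1863386482918 320.9653526058254 234.15375231793885 [ 456.5    3.3 1217.9] [-0.6979  0.7152 -0.0342  0.0139]
column_a [(0.96, [153.5, 483.5]), (0.92, [221.5, 325.6]), (0.72, [216.7, 401.6]), (0.67, [217.8, 362.6]), (0.67, [330.5, 455.2])]
holder [(0.59, [218.5, 219.8])]
clamp_grip [(0.84, [285.2, 211.9])]
nest [(0.92, [215.8, 217.6]), (0.3, [215.7, 219.7])]
mat [(0.71, [225.6, 363.2])]
```

View pics/top0.png

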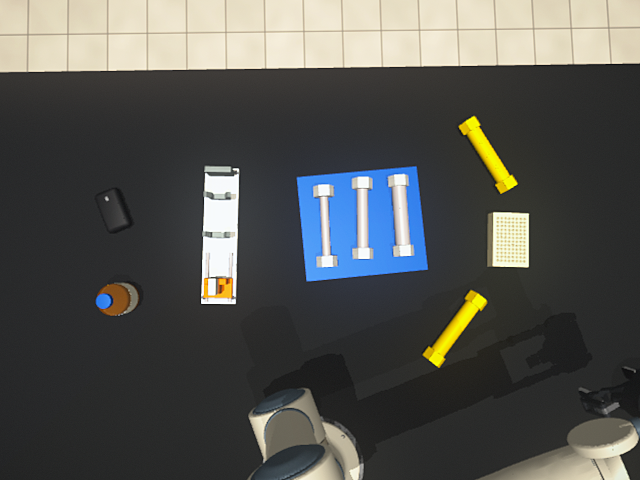

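View pics/scene0.png

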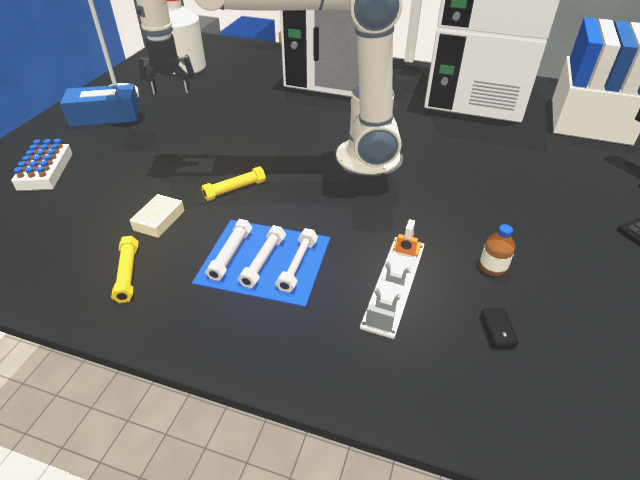

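The top view shows three steel columns on the mat, at (325,225), (363,218) and (401,216) from thin to thick. The yellow look-alikes are at (488,153) and (455,330). The holder is at (220,235) with its end stop at the top (+x) and the clamp at (218,287). Next I measure barrel thickness and positions.

```bash
cat > h.py <<'E'
from bench import bot, optics, nets
import cv2,numpy as np
from scipy.spatial.transform import Rotation as R
def ray(p,r,c):
    d=R.from_quat(p["attitude"]).apply([(c-p["cx"])/p["fx"],(r-p["cy"])/p["fy"],1.]); return np.array(p["xyz"]),d
def onz(p,r,c,z):
    o,d=ray(p,r,c); return o+d*(z-o[2])/d[2]
def tri(obs):
    A=np.zeros((3,3));b=np.zeros(3)
    for p,r,c in obs:
        o,d=ray(p,r,c); d/=np.linalg.norm(d); M=np.eye(3)-np.outer(d,d); A+=M;b+=M@o
    return np.linalg.solve(A,b)
def proj(p,X):
    v=R.from_quat(p["attitude"]).inv().apply(np.array(X)-p["xyz"]); return p["cy"]+p["fy"]*v[1]/v[2], p["cx"]+p["fx"]*v[0]/v[2]
def tips(p,t): return [(round(d["p"],2),*(np.array(d["centre"])*[480,640]).round(1)) for d in nets.tip_of(p,t)]
E
python3 - <<'E'
from h import *
p=optics.snapshot("top"); im=p["image"]
# barrel axes & widths from masks
for d in nets.cut_out(p,"column_b"):
    m=d["pixels"].astype(np.uint8)
    ys,xs=np.nonzero(m)
    pts=np.array([onz(p,r,c,24)[:2] for r,c in zip(ys,xs)])
    (ctr,sz,a)=cv2.minAreaRect(pts.astype(np.float32))
    w,v=np.linalg.eigh(np.cov(pts.T)); ax=v[:,1]*np.sign(v[0,1]); t=(pts-ctr)@ax
    n=(abs(t)<50).sum(); px=np.linalg.norm(onz(p,200,300,24)-onz(p,200,301,24))
    print(round(d["p"],2),"pix",ys.mean().round(),xs.mean().round(),"ctr",np.round(ctr,1),"size",np.round(sz,1),"yaw",np.degrees(np.arctan2(ax[1],ax[0])).round(2),"barrel w",round(n*px*px/100,1))
for r,c,z,n in((215.8,217.6,48,"nest"),(285.2,211.9,88,"grip")): print(n,onz(p,r,c,z).round(1))
s=optics.snapshot("scene")
print("tri nest",tri([(p,215.8,217.6),(s,283,390)]).round(1),"grip",tri([(p,285.2,211.9),(s,227.7,408.9)]).round(1))
c=im[150:310,190:430]; cv2.imwrite("pics/crop1.png",cv2.resize(c,None,fx=3.3,fy=3.3,interpolation=cv2.INTER_CUBIC))
E
```

```text
0.77 pix 216.0 400.0 ctr [ 577.7 -219.3] size [193.2  47.9] yaw 2.16 barrel w 33.9
0.72 pix 218.0 362.0 ctr [ 573.8 -129.3] size [ 47.  193.9] yaw -1.34 barrel w 27.8
0.6 pix 328.0 455.0 ctr [ 311.2 -337.7] size [ 47.  191.7] yaw -39.44 barrel w 34.4
nest [583.4 204.3  48. ]
grip [426.8 211.6  88. ]
tri nest [584.1 202.6  46. ] grip [427.  210.3  89.7]
```

View pics/crop1.png

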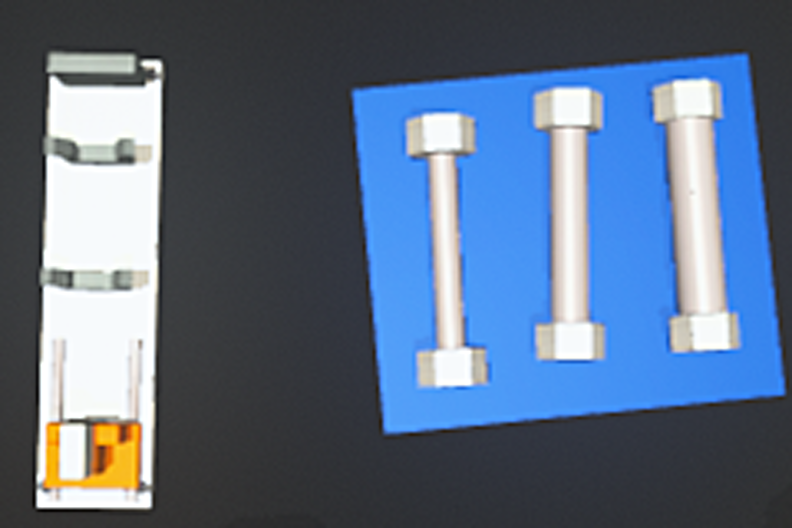

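The crop shows three steel columns. In the top view the thin one is at (325,225), the middle one at (362,218) measuring 27.8 mm, and the thick one at (400,216) measuring 33.9 mm. The middle column matches 27 mm, and the yellow ones are not on the mat. I'll move over it for a close look.

{"name": "step_arm", "arguments": {"commands": [{"slide": [0.96, -0.52, -0.1], "rotation": [0, 0, 0.132]}, {"slide": [0.96, -0.52, -0.1], "rotation": [0, 0, 0.132]}, {"slide": [0.96, -0.52, -0.1], "rotation": [0, 0, 0.132]}, {"slide": [0.96, -0.52, -0.1], "rotation": [0, 0, 0.132]}, {"slide": [0.96, -0.52, -0.1], "rotation": [0, 0, 0.132]}, {"slide": [0.96, -0.52, -0.1], "rotation": [0, 0, 0.132]}, {"slide": [0.96, -0.52, -0.1], "rotation": [0, 0, 0.132]}], "fingers": -1}}

```text
time: 1.45
tcp_pos: [403.4, -340.1, 257.2]
orientation: [1.0, -0.009, 0.001, 0.0]
force: [-0.8, 0.1, -0.0]
grip_width: 85.6
finger_force: 0.0
```

{"name": "step_arm", "arguments": {"commands": [{"slide": [0.57, -0.856, 0.1], "rotation": [0, 0, 0]}, {"slide": [0.57, -0.856, 0.1], "rotation": [0, 0, 0]}, {"slide": [0.57, -0.856, 0.1], "rotation": [0, 0, 0]}, {"slide": [0.57, -0.856, 0.1], "rotation": [0, 0, 0]}, {"slide": [0.57, -0.856, 0.1], "rotation": [0, 0, 0]}, {"slide": [0.57, -0.856, 0.1], "rotation": [0, 0, 0]}, {"slide": [0.57, -0.856, 0.1], "rotation": [0, 0, 0]}]}}

```text
time: 2.15
tcp_pos: [548.9, -131.5, 230.5]
orientation: [1.0, -0.01, -0.001, 0.0]
force: [0.5, -0.2, -0.2]
grip_width: 85.4
finger_force: 0.0
```

Run:
```python
from h import *
o=bot.get_obs(); print(o["tcp_pos"].round(1),o["orientation"].round(4),o["q"].round(2))
p=optics.snapshot("wrist"); cv2.imwrite("pics/w1.png",p["image"]); print(np.round(p["xyz"],1),np.round(p["attitude"],3),p["fx"])
print(tips(p,"column_a"))
for d in nets.cut_out(p,"column_b"):
    ys,xs=np.nonzero(d["pixels"]); print(round(d["p"],2),ys.mean().round(),xs.mean().round(),np.round(d["bbox"],2),onz(p,ys.mean(),xs.mean(),24).round(1))
```

```text
[ 548.9 -131.5  230.5] [ 9.999e-01 -1.030e-02 -7.000e-04  0.000e+00] [-0.3  -0.    1.33 -0.    1.82  1.3 ]
[ 620.7 -132.9  372.9] [-0.693  0.707  0.102 -0.1  ] 346.8710381595262
[(0.79, np.float64(189.2), np.float64(315.2)), (0.76, np.float64(208.4), np.float64(226.4))]
0.98 180.0 314.0 [0.45 0.17 0.08 0.43] [ 582.4 -129.4   24. ]
0.84 174.0 405.0 [0.6  0.16 0.08 0.43] [ 586.1 -219.9   24. ]
0.67 199.0 227.0 [0.3  0.22 0.1  0.41] [565.1 -40.6  24. ]
0.65 19.0 634.0 [0.98 0.   0.02 0.12] [ 717.1 -413.9   24. ]
0.62 354.0 536.0 [0.8  0.69 0.08 0.08] [ 376.9 -381.6   24. ]
```

View pics/w1.png

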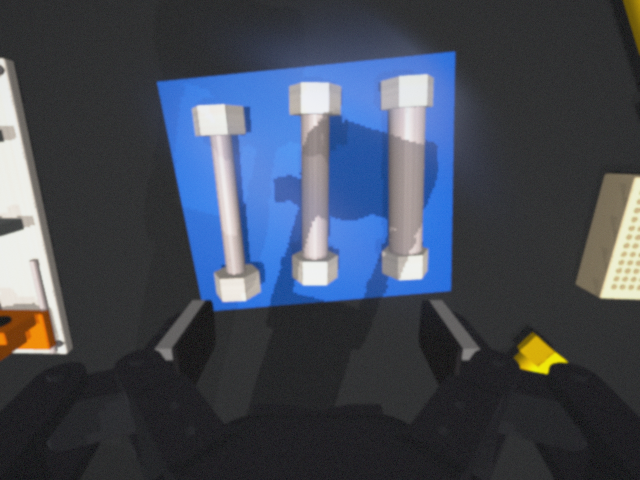

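The wrist view shows the three columns on the mat: thin at (227,200), the target at (315,189) and thick at (405,175). The yellow pieces and the well plate are off to the right. Next I need exact axes for the target and the holder.

Run:
```python
from h import *
W=optics.snapshot("wrist"); T=optics.snapshot("top"); S=optics.snapshot("scene")
def near(p,t,r,c):
    L=nets.cut_out(p,t); return min((d for d in L),key=lambda d:np.hypot(*(np.argwhere(d["pixels"]).mean(0)-[r,c])))["pixels"]
mW=near(W,"column_a",180,314)
def barrel(p,m,f0,f1,z):
    rows=np.nonzero(m.any(1))[0]; a,b=rows[0],rows[-1]; out=[]
    for r in range(int(a+f0*(b-a)),int(a+f1*(b-a))):
        c=np.nonzero(m[r])[0]; out.append(onz(p,r,c.mean(),z)[:2])
    out=np.array(out); k=np.polyfit(out[:,0],out[:,1],1); return k,a,b
k,a,b=barrel(W,mW,.3,.7,24); print("W yaw",np.degrees(np.arctan(k[0])),"y at 574",np.polyval(k,574))
# end edges of mask: far end top-edge (z~45?), near end
for r in (a,b):
    c=np.nonzero(mW[r])[0].mean(); print(r,c,[onz(W,r,c,z).round(1).tolist() for z in (3,24,45)])
mT=near(T,"column_a",218,362)
k,a,b=barrel(T,mT,.3,.7,24); print("T yaw",np.degrees(np.arctan(k[0])),"y at 574",np.polyval(k,574))
for r in (a,b):
    c=np.nonzero(mT[r])[0].mean(); print(r,c,[onz(T,r,c,z).round(1).tolist() for z in (3,24,45)])
tt={n:[x for x in tips(p,"column_a")] for n,p in(("W",W),("T",T),("S",S))}
near2=lambda L,r,c:min(L,key=lambda x:np.hypot(x[1]-r,x[2]-c))
w=near2(tt["W"],189,315);t=near2(tt["T"],218,362);s=near2(tt["S"],255,262)
print("tips",w,t,s,"tri",tri([(W,*w[1:]),(T,*t[1:]),(S,*s[1:])]).round(1),tri([(W,*w[1:]),(T,*t[1:])]).round(1))
# holder: white base plate outline in top view, z=12
im=T["image"].astype(int); m=((im.min(2)>200)).astype(np.uint8); m[:, :195]=0; m[:,250:]=0; m[:150]=0;m[320:]=0
hm=cv2.findContours(m,0,2)[0]; c=max(hm,key=cv2.contourArea).reshape(-1,2)
q=np.array([onz(T,r,x,12)[:2] for x,r in c],np.float32); print("plate rect",cv2.minAreaRect(q))
print("nest",tips(T,"nest"),tips(S,"nest"),"clamp",tips(T,"clamp_grip"),tips(S,"clamp_grip"))
```

```text
W yaw -1.2382304143597678 y at 574 -129.46934381376053
83 311.0 [[673.8, -131.0, 3.0], [670.8, -131.3, 24.0], [667.7, -131.5, 45.0]]
284 316.0 [[460.4, -130.5, 3.0], [469.4, -130.8, 24.0], [478.4, -131.1, 45.0]]
 ** On entry to DLASCL parameter number  4 had an illegal value
 ** On entry to DLASCL parameter number  4 had an illegal value
 ** On entry to DLASCL parameter number  4 had an illegal value
 ** On entry to DLASCL parameter number  4 had an illegal value
 ** On entry to DLASCL parameter number  5 had an illegal value
 ** On entry to DLASCL parameter number  4 had an illegal value<stdin>:9: RuntimeWarning: Mean of empty slice.
  ret = ret.dtype.type(ret / rcount)
Traceback (most recent call last):
numpy.linalg.LinAlgError: SVD did not converge in Linear Least Squares
```

{"name": "step_arm", "arguments": {"commands": [{"slide": [0.096, -0.01, 0.2], "rotation": [0, 0, 0]}, {"slide": [0.096, -0.01, 0.4], "rotation": [0, 0, 0]}, {"slide": [0.096, -0.01, 0.58], "rotation": [0, 0, 0]}, {"slide": [0.096, -0.01, 0.74], "rotation": [0, 0, 0]}, {"slide": [0.096, -0.01, 0.84], "rotation": [0, 0, 0]}, {"slide": [0.096, -0.01, 0.88], "rotation": [0, 0, 0]}, {"slide": [0.096, -0.01, 0.896], "rotation": [0, 0, 0]}, {"slide": [0.096, -0.01, 0.896], "rotation": [0, 0, 0]}]}}

```text
time: 3.35
tcp_pos: [573.3, -130.5, 8.5]
orientation: [1.0, -0.012, 0.001, 0.0]
force: [0.1, -0.4, 0.8]
grip_width: 85.4
finger_force: 0.0
```

{"name": "step_arm", "arguments": {"commands": [{"slide": [0, -0.004, 0.006], "rotation": [0, 0, 0]}, {"slide": [0, -0.004, 0.006], "rotation": [0, 0, 0]}, {"slide": [0, -0.004, 0.006], "rotation": [0, 0, 0]}, {"slide": [0, -0.004, 0.006], "rotation": [0, 0, 0]}, {"slide": [0, -0.004, 0.006], "rotation": [0, 0, 0]}, {"slide": [0, -0.004, 0.006], "rotation": [0, 0, 0]}], "fingers": 1, "grip_force": 60}}

```text
time: 3.95
tcp_pos: [573.2, -129.4, 6.7]
orientation: [1.0, -0.011, 0.001, 0.0]
force: [0.2, -0.3, 5.5]
grip_width: 25.3
finger_force: 59.3
```

{"name": "step_arm", "arguments": {"commands": [{"slide": [0, 0, -0.06], "rotation": [0, 0, 0]}, {"slide": [0, 0, -0.2], "rotation": [0, 0, 0]}, {"slide": [0, 0, -0.4], "rotation": [0, 0, 0]}, {"slide": [0, 0, -0.6], "rotation": [0, 0, 0]}, {"slide": [0, 0, -0.7], "rotation": [0, 0, 0]}, {"slide": [0, 0, -0.7], "rotation": [0, 0, 0]}]}}

```text
time: 4.55
tcp_pos: [574.4, -129.5, 186.6]
orientation: [1.0, -0.011, 0.004, 0.001]
force: [0.6, -0.3, -4.5]
grip_width: 25.7
finger_force: 59.6
```

Run:
```python
from h import *
o=bot.get_obs(); print(o["tcp_pos"].round(1),o["force"].round(1),o["grip_width"],o["wrist_torque"].round(2))
T=optics.snapshot("top"); S=optics.snapshot("scene")
im=T["image"].astype(int); m=((im.min(2)>200)).astype(np.uint8); m[:, :195]=0; m[:,250:]=0; m[:150]=0;m[320:]=0
c=max(cv2.findContours(m,0,2)[0],key=cv2.contourArea).reshape(-1,2)
q=np.array([onz(T,r,x,12)[:2] for x,r in c],np.float32); print("plate rect",cv2.minAreaRect(q))
print("nest",tips(T,"nest"),tips(S,"nest"),"clamp",tips(T,"clamp_grip"),tips(S,"clamp_grip"),"holder",tips(T,"holder"))
```

```text
[ 574.4 -129.5  186.6] [ 0.6 -0.3 -4.5] 25.659906662391226 [-0.03 -0.03 -0.01]
plate rect ((543.5984497070312, 205.70419311523438), (79.88934326171875, 287.9095764160156), 87.76905822753906)
nest [(0.83, np.float64(211.6), np.float64(215.6))] [(0.63, np.float64(281.9), np.float64(387.7))] clamp [(0.76, np.float64(284.4), np.float64(211.9))] [(0.88, np.float64(228.5), np.float64(407.7))] holder [(0.67, np.float64(215.3), np.float64(221.6)), (0.56, np.float64(298.6), np.float64(121.7))]
```

{"name": "step_arm", "arguments": {"commands": [{"slide": [0, -0.2, 0], "rotation": [0, 0, 0.005]}, {"slide": [0, -0.4, 0], "rotation": [0, 0, 0.005]}, {"slide": [0, -0.6, 0], "rotation": [0, 0, 0.005]}, {"slide": [0, -0.8, 0], "rotation": [0, 0, 0.005]}, {"slide": [0, -0.92, 0], "rotation": [0, 0, 0.005]}, {"slide": [0, -0.92, 0], "rotation": [0, 0, 0.005]}]}}

```text
time: 5.5
tcp_pos: [577.1, 105.2, 179.3]
orientation: [1.0, -0.017, -0.001, -0.001]
force: [-0.1, -0.4, -3.6]
grip_width: 25.2
finger_force: 60.1
```

Run:
```python
from h import *
o=bot.get_obs(); print(o["tcp_pos"].round(1),o["orientation"].round(4))
W=optics.snapshot("wrist"); T=optics.snapshot("top"); cv2.imwrite("pics/w2.png",W["image"]); cv2.imwrite("pics/t2.png",T["image"][140:320,160:400])
print("nest",tips(W,"nest"),tips(T,"nest"),"clamp",tips(W,"clamp_grip"),tips(T,"clamp_grip"))
# predicted overlay with nest guess
w=tips(W,"clamp_grip");t=tips(T,"clamp_grip")
if w and t: print("clamp tri",tri([(W,*w[0][1:]),(T,*t[0][1:])]).round(1))
w=tips(W,"nest");t=tips(T,"nest")
if w and t: print("nest tri",tri([(W,*w[0][1:]),(T,*t[0][1:])]).round(1),onz(W,*w[0][1:],48).round(1),onz(T,*t[0][1:],48).round(1))
im=W["image"].copy()
```

```text
[577.1 105.2 179.3] [ 9.999e-01 -1.650e-02 -1.200e-03 -8.000e-04]
nest [(0.78, np.float64(223.7), np.float64(196.6)), (0.57, np.float64(383.2), np.float64(30.2))] [(0.83, np.float64(213.5), np.float64(214.5))] clamp [(0.6, np.float64(422.4), np.float64(195.5))] [(0.61, np.float64(287.4), np.float64(212.5))]
clamp tri [422.1 212.4  83.1]
nest tri [587.4 208.4  43.2] [586.7 202.8  48. ] [588.9 211.2  48. ]
```

View pics/w2.png

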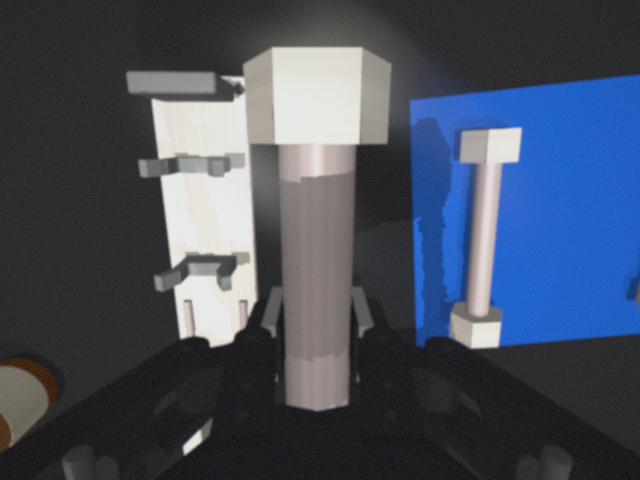

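The wrist view shows the held column centred at (318,230) and the holder on the left, with its stop at (180,82) and saddles at (192,165) and (203,268). I'll refine the holder pose from the plate edges and the saddles.

Run:
```python
from h import *
W=optics.snapshot("wrist"); T=optics.snapshot("top")
def edges(p,rows,c0,c1,name):
    g=cv2.GaussianBlur(p["image"],(3,3),0).min(2).astype(float); L=[];Rr=[]
    for r in rows:
        c=np.nonzero(g[r,c0:c1]>110)[0]+c0
        L.append(onz(p,r,c[0],12)[:2]); Rr.append(onz(p,r,c[-1],12)[:2])
    for n,P in(("L",L),("R",Rr)):
        P=np.array(P); k=np.polyfit(P[:,0],P[:,1],1); e=P[:,1]-np.polyval(k,P[:,0]); P=P[abs(e)<2]; k=np.polyfit(P[:,0],P[:,1],1)
        print(name,n,"yaw",np.degrees(np.arctan(k[0])).round(2),"y@585",np.polyval(k,585).round(1),"y@450",np.polyval(k,450).round(1),len(P))
edges(W,list(range(185,242)),120,258,"W"); edges(T,list(range(172,185))+list(range(205,228))+list(range(242,275)),190,250,"T")
def big(p,r0,r1,c0,c1,f): return cv2.resize(p["image"][r0:r1,c0:c1],None,fx=f,fy=f,interpolation=cv2.INTER_CUBIC)
a=big(W,60,350,110,270,2); b=big(T,155,313,190,250,3.67); h=min(a.shape[0],b.shape[0])
cv2.imwrite("pics/c2.png",np.hstack([a[:h],b[:h]])); print(a.shape,b.shape)
```

```text
W L yaw -2.24 y@585 243.9 y@450 249.2 57
W R yaw -3.55 y@585 163.4 y@450 171.8 57
T L yaw 7.42 y@585 263.9 y@450 246.3 39
T R yaw -0.91 y@585 136.7 y@450 138.8 12
(580, 320, 3) (580, 220, 3)
```

View pics/c2.png

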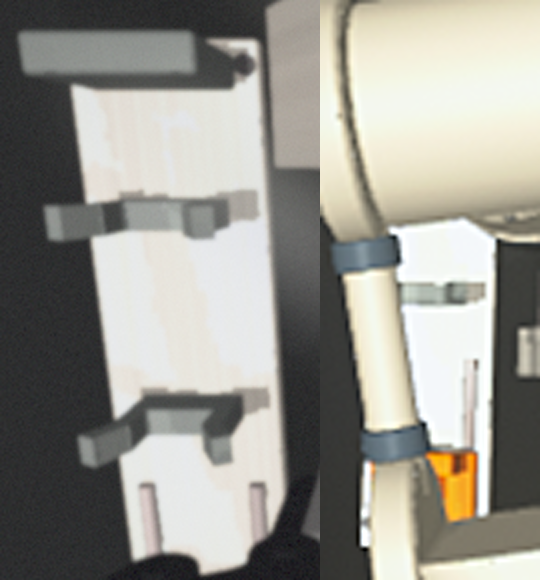

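Run:
```python
from h import *
W=optics.snapshot("wrist"); T=optics.snapshot("top")
img0=cv2.imread("pics/top0.png")
# corners of plate in top0: profile along centre line of holder
nx,ny,yaw=585,203.8,np.radians(-2.5)
def hw(x,y,z): return [nx+x*np.cos(yaw)-y*np.sin(yaw), ny+x*np.sin(yaw)+y*np.cos(yaw), z]
g=img0.min(2).astype(np.float32)
for y in (-36,36):
    xs=np.arange(-225,135,.5); uv=np.array([proj(T,hw(x,y,12)) for x in xs]); v=cv2.remap(g,uv[:,1:].astype(np.float32),uv[:,:1].astype(np.float32),1)[:,0]
    i=np.nonzero(v>110)[0]; print("plate ends hx",y,xs[i[0]],xs[i[-1]],"expect -205,115")
for x in (-120,-80,0,):
    ys=np.arange(-60,60,.5); uv=np.array([proj(T,hw(x,y,12)) for y in ys]); v=cv2.remap(g,uv[:,1:].astype(np.float32),uv[:,:1].astype(np.float32),1)[:,0]
    i=np.nonzero(v>110)[0]; print("plate sides at",x,ys[i[0]],ys[i[-1]])
im=W["image"].copy()
def line(a,b,c): 
    p,q=[proj(W,hw(*k)) for k in(a,b)]; cv2.line(im,(int(p[1]*8+4),int(p[0]*8+4)),(int(q[1]*8+4),int(q[0]*8+4)),c,1,shift=3)
im=cv2.resize(W["image"],None,fx=2,fy=2,interpolation=cv2.INTER_CUBIC)
def line(a,b,c):
    p,q=[proj(W,hw(*k)) for k in(a,b)]; cv2.line(im,(int((p[1]*2+.5)*8),int((p[0]*2+.5)*8)),(int((q[1]*2+.5)*8),int((q[0]*2+.5)*8)),c,1,shift=3)
r=(0,0,255);gr=(0,255,0)
for z in(12,68): line((95,-30,z),(95,30,z),r)
line((115,-40,12),(115,40,12),r); line((-60,40,12),(115,40,12),r); line((-60,-40,12),(115,-40,12),r)
for s in(-51,51-12,-39,51):
    line((s,-22,66),(s,-15,53),gr);line((s,-15,53),(s,-15,34.5),gr);line((s,-15,34.5),(s,15,34.5),gr);line((s,15,34.5),(s,15,53),gr);line((s,15,53),(s,22,66),gr)
cv2.imwrite("pics/o2.png",im[120:700,200:560])
```

```text
plate ends hx -36 -203.0 118.0 expect -205,115
plate ends hx 36 -204.0 121.0 expect -205,115
plate sides at -120 -41.0 40.5
plate sides at -80 -40.5 40.5
plate sides at 0 -40.0 41.0
```

View pics/o2.png

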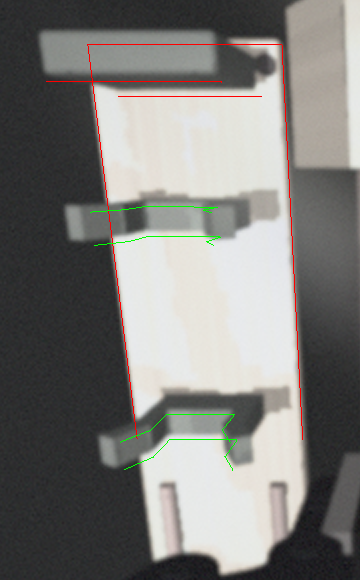

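{"name": "step_arm", "arguments": {"commands": [{"slide": [-0.0075, -0.2, 0], "rotation": [0, 0, 0.0035]}, {"slide": [-0.0075, -0.38, 0.05], "rotation": [0, 0, 0.0035]}, {"slide": [-0.0075, -0.396, 0.2], "rotation": [0, 0, 0.0035]}, {"slide": [-0.0075, -0.396, 0.3], "rotation": [0, 0, 0.0035]}, {"slide": [-0.0075, -0.396, 0.317], "rotation": [0, 0, 0.0035]}, {"slide": [-0.0075, -0.396, 0.317], "rotation": [0, 0, 0.0035]}]}}

```text
time: 6.8
tcp_pos: [579.4, 199.6, 100.8]
orientation: [1.0, -0.025, -0.001, 0.0]
force: [-0.1, 0.0, -3.8]
grip_width: 25.6
finger_force: 60.5
```

Run:
```python
from h import *
o=bot.get_obs(); print(o["tcp_pos"].round(1),o["orientation"].round(4))
S=optics.snapshot("scene"); W=optics.snapshot("wrist")
a=cv2.resize(S["image"][200:350,330:450],None,fx=3.8,fy=3.8,interpolation=cv2.INTER_CUBIC)
b=W["image"][:, 150:490]; b=cv2.resize(b,(int(340*a.shape[0]/480),a.shape[0])); cv2.imwrite("pics/c3.png",np.hstack([a,b])[:, :800])
```

```text
[579.4 199.6 100.8] [ 9.997e-01 -2.490e-02 -1.000e-03  3.000e-04]
```

View pics/c3.png

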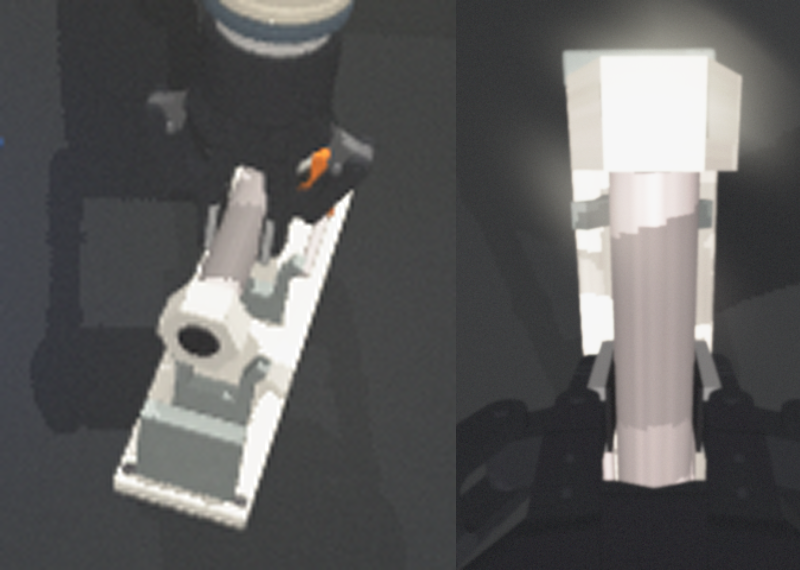

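The crop shows the column above both saddles and clear of the stop, sitting a few mm too far towards -y. I'll correct that and lower it.

{"name": "step_arm", "arguments": {"commands": [{"slide": [-0.0045, -0.018, 0.02], "rotation": [0, 0, -0.002]}, {"slide": [-0.0045, -0.018, 0.06], "rotation": [0, 0, -0.002]}, {"slide": [-0.0045, -0.018, 0.1], "rotation": [0, 0, -0.002]}, {"slide": [-0.0045, -0.018, 0.12], "rotation": [0, 0, -0.002]}, {"slide": [-0.0045, -0.018, 0.12], "rotation": [0, 0, -0.002]}, {"slide": [-0.0045, -0.018, 0.12], "rotation": [0, 0, -0.002]}]}}

```text
time: 7.5
tcp_pos: [578.9, 204.3, 71.2]
orientation: [1.0, -0.022, -0.0, 0.0]
force: [-0.1, 0.1, -3.4]
grip_width: 25.3
finger_force: 60.6
```

Run:
```python
from h import *
o=bot.get_obs(); print(o["tcp_pos"].round(1),o["orientation"].round(4),np.degrees(2*np.arctan2(o["orientation"][1],o["orientation"][0])))
W=optics.snapshot("wrist"); nx,ny,yaw=587.5,203.7,np.radians(-2.5)
def hw(x,y,z): return [nx+x*np.cos(yaw)-y*np.sin(yaw), ny+x*np.sin(yaw)+y*np.cos(yaw), z]
im=cv2.resize(W["image"],None,fx=2,fy=2,interpolation=cv2.INTER_CUBIC)
def line(a,b,c):
    p,q=[proj(W,hw(*k)) for k in(a,b)]; cv2.line(im,(int((p[1]*2+.5)*8),int((p[0]*2+.5)*8)),(int((q[1]*2+.5)*8),int((q[0]*2+.5)*8)),c,1,shift=3)
r=(0,0,255);gr=(0,255,0)
line((95,-30,68),(95,30,68),r); line((-60,40,12),(115,40,12),r); line((-60,-40,12),(115,-40,12),r)
line((39,-30,66),(39,-22,66),gr);line((39,22,66),(39,30,66),gr);line((51,-30,66),(51,-22,66),gr);line((51,22,66),(51,30,66),gr)
cv2.imwrite("pics/o3.png",im[60:640,340:940])
```

```text
[578.9 204.3  71.2] [ 9.998e-01 -2.170e-02 -3.000e-04  1.000e-04] -2.486824224840515
```

View pics/o3.png

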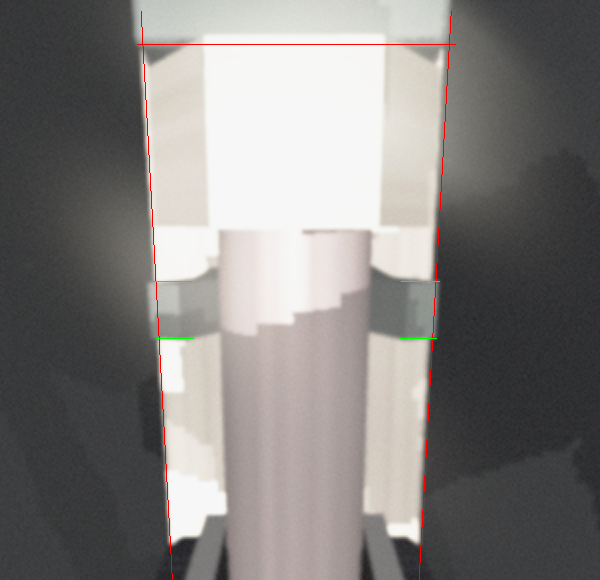

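The barrel is centred between the saddle horns (220–370 px against 150–437 px), and the overlay matches the saddles and stop. I'll lower it.

{"name": "step_arm", "arguments": {"commands": [{"slide": [0, 0, 0.03], "rotation": [0, 0, 0]}, {"slide": [0, 0, 0.06], "rotation": [0, 0, 0]}, {"slide": [0, 0, 0.09], "rotation": [0, 0, 0]}, {"slide": [0, 0, 0.115], "rotation": [0, 0, 0]}, {"slide": [0, 0, 0.135], "rotation": [0, 0, 0]}, {"slide": [0, 0, 0.147], "rotation": [0, 0, 0]}, {"slide": [0, 0, 0.154], "rotation": [0, 0, 0]}, {"slide": [0, 0, 0.156], "rotation": [0, 0, 0]}, {"slide": [0, 0, 0.156], "rotation": [0, 0, 0]}]}}

```text
time: 8.45
tcp_pos: [579.2, 204.4, 32.8]
orientation: [1.0, -0.022, 0.0, -0.0]
force: [-0.2, -0.2, -3.5]
grip_width: 25.3
finger_force: 60.6
```

No contact yet, so I'll ease it the last 2 mm.

{"name": "step_arm", "arguments": {"commands": [{"slide": [0, 0, 0.003], "rotation": [0, 0, 0]}, {"slide": [0, 0, 0.006], "rotation": [0, 0, 0]}, {"slide": [0, 0, 0.009], "rotation": [0, 0, 0]}, {"slide": [0, 0, 0.009], "rotation": [0, 0, 0]}]}}

```text
time: 8.85
tcp_pos: [579.2, 204.4, 30.7]
orientation: [1.0, -0.022, 0.0, -0.0]
force: [-0.6, -0.1, -1.9]
grip_width: 24.9
finger_force: 61.0
```

{"name": "step_arm", "arguments": {"commands": [{"slide": [0, 0, 0.002], "rotation": [0, 0, 0]}, {"slide": [0, 0, 0.002], "rotation": [0, 0, 0]}, {"slide": [0, 0, 0.002], "rotation": [0, 0, 0]}, {"slide": [0, 0, 0.002], "rotation": [0, 0, 0]}, {"slide": [0, 0, 0.002], "rotation": [0, 0, 0]}, {"slide": [0, 0, 0.002], "rotation": [0, 0, 0]}], "fingers": -1}}

```text
time: 9.45
tcp_pos: [579.1, 204.4, 29.9]
orientation: [1.0, -0.022, 0.0, -0.0]
force: [0.3, -0.1, -0.4]
grip_width: 85.4
finger_force: 0.0
```

{"name": "step_arm", "arguments": {"commands": [{"slide": [0, 0, -0.1], "rotation": [0, 0, 0]}, {"slide": [0, 0, -0.3], "rotation": [0, 0, 0]}, {"slide": [0, 0, -0.5], "rotation": [0, 0, 0]}, {"slide": [0, 0, -0.7], "rotation": [0, 0, 0]}, {"slide": [0, 0, -0.76], "rotation": [0, 0, 0]}, {"slide": [0, 0, -0.76], "rotation": [0, 0, 0]}]}}

```text
time: 10.05
tcp_pos: [580.3, 204.8, 224.1]
orientation: [1.0, -0.022, 0.004, -0.001]
force: [-0.7, 0.2, 0.7]
grip_width: 85.3
finger_force: 0.0
```

{"name": "step_arm", "arguments": {"commands": [{"slide": [-0.2, 0, 0], "rotation": [0, 0, 0]}, {"slide": [-0.4, 0, 0], "rotation": [0, 0, 0]}, {"slide": [-0.48, 0, 0], "rotation": [0, 0, 0]}, {"slide": [-0.48, 0, 0], "rotation": [0, 0, 0]}, {"slide": [-0.48, 0, 0], "rotation": [0, 0, 0]}]}}

```text
time: 10.55
tcp_pos: [458.8, 209.4, 217.9]
orientation: [1.0, -0.021, -0.001, 0.0]
force: [0.4, 0.2, -0.2]
grip_width: 85.2
finger_force: 0.0
```

Run:
```python
from h import *
o=bot.get_obs(); print(o["tcp_pos"].round(1),o["orientation"].round(4))
W=optics.snapshot("wrist"); S=optics.snapshot("scene")
w=tips(W,"clamp_grip"); s=tips(S,"clamp_grip"); print(w,s)
if w: print(onz(W,*w[0][1:],88).round(1))
if w and s: print("tri",tri([(W,*w[0][1:]),(S,*s[0][1:])]).round(1))
print("col",[(a,onz(W,b,c,48).round(1).tolist()) for a,b,c in tips(W,"column_a")])
nx,ny,yaw=587.5,203.7,np.radians(-2.5)
def hw(x,y,z): return [nx+x*np.cos(yaw)-y*np.sin(yaw), ny+x*np.sin(yaw)+y*np.cos(yaw), z]
im=W["image"].copy()
for t in (0,10,20):
    x=-150+t
    P=np.array([proj(W,hw(x-20+a,b,102))[::-1] for a,b in((-18,-8),(18,-8),(18,8),(-18,8))]); cv2.polylines(im,[np.int32(P*8)],True,((0,0,255),(0,255,0),(255,0,0))[t//10],1,shift=3)
cv2.imwrite("pics/w4.png",im)
```

```text
[458.8 209.4 217.9] [ 9.998e-01 -2.150e-02 -9.000e-04  5.000e-04]
[(0.8, np.float64(270.3), np.float64(313.5))] [(0.86, np.float64(225.6), np.float64(409.2))]
[425.7 213.8  88. ]
tri [430.6 211.5  99.6]
col [(0.95, [553.7, -23.7, 48.0])]
```

View pics/w4.png

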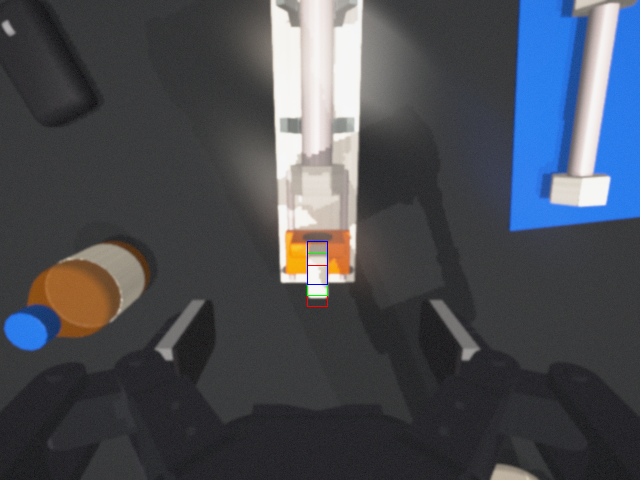

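The wrist view shows the column lying in both saddles, up the image at (317,90). The clamp is at (318,255) and its white fin at about (317,275), matching a travel of about 9–10 mm. Next I pinch the fin.

{"name": "step_arm", "arguments": {"commands": [{"slide": [-0.1285, 0, 0.15], "rotation": [0, 0, 0]}, {"slide": [-0.1285, 0, 0.3], "rotation": [0, 0, 0]}, {"slide": [-0.1285, 0, 0.45], "rotation": [0, 0, 0]}, {"slide": [-0.1285, 0, 0.54], "rotation": [0, 0, 0]}, {"slide": [-0.1285, 0, 0.578], "rotation": [0, 0, 0]}, {"slide": [-0.1285, 0, 0.58], "rotation": [0, 0, 0]}, {"slide": [-0.1285, 0, 0.58], "rotation": [0, 0, 0]}, {"slide": [-0.1285, 0, 0.58], "rotation": [0, 0, 0]}], "fingers": -1}}

```text
time: 11.6
tcp_pos: [428.2, 211.3, 76.7]
orientation: [1.0, -0.022, 0.001, -0.001]
force: [-0.5, -0.3, 0.2]
grip_width: 85.0
finger_force: 0.0
```

{"name": "step_arm", "arguments": {"commands": [{"slide": [-0.004, 0.001, 0.014], "rotation": [0, 0, 0]}, {"slide": [-0.004, 0.001, 0.014], "rotation": [0, 0, 0]}, {"slide": [-0.004, 0.001, 0.014], "rotation": [0, 0, 0]}, {"slide": [-0.004, 0.001, 0.014], "rotation": [0, 0, 0]}, {"slide": [-0.004, 0.001, 0.014], "rotation": [0, 0, 0]}, {"slide": [-0.004, 0.001, 0.014], "rotation": [0, 0, 0]}, {"slide": [-0.004, 0.001, 0.014], "rotation": [0, 0, 0]}, {"slide": [-0.004, 0.001, 0.014], "rotation": [0, 0, 0]}], "fingers": 1, "grip_force": 30}}

```text
time: 12.4
tcp_pos: [426.1, 210.4, 71.5]
orientation: [1.0, -0.022, 0.0, 0.0]
force: [-0.4, -3.2, 2.1]
grip_width: 15.7
finger_force: 32.9
```

{"name": "step_arm", "arguments": {"commands": [{"slide": [0.02, 0, 0], "rotation": [0, 0, 0]}, {"slide": [0.04, 0, 0], "rotation": [0, 0, 0]}, {"slide": [0.06, 0, 0], "rotation": [0, 0, 0]}, {"slide": [0.08, 0, 0], "rotation": [0, 0, 0]}, {"slide": [0.1, 0, 0], "rotation": [0, 0, 0]}, {"slide": [0.11, 0, 0], "rotation": [0, 0, 0]}, {"slide": [0.12, 0, 0], "rotation": [0, 0, 0]}, {"slide": [0.12, 0, 0], "rotation": [0, 0, 0]}]}}

```text
time: 13.2
tcp_pos: [456.5, 209.2, 71.5]
orientation: [1.0, -0.022, 0.0, 0.0]
force: [-0.5, -4.9, 4.7]
grip_width: 15.9
finger_force: 33.1
```

{"name": "step_arm", "arguments": {"commands": [{"slide": [0.01, 0, 0], "rotation": [0, 0, 0]}, {"slide": [0.02, 0, 0], "rotation": [0, 0, 0]}, {"slide": [0.028, 0, 0], "rotation": [0, 0, 0]}, {"slide": [0.034, 0, 0], "rotation": [0, 0, 0]}, {"slide": [0.036, 0, 0], "rotation": [0, 0, 0]}]}}

```text
time: 13.7
tcp_pos: [465.1, 208.9, 71.5]
orientation: [1.0, -0.022, 0.0, 0.0]
force: [-2.1, -4.2, 4.8]
grip_width: 15.5
finger_force: 33.2
```

Run:
```python
from h import *
o=bot.get_obs(); print(o["tcp_pos"].round(1),o["force"].round(1),o["wrist_torque"].round(2))
```

```text
[465.1 208.9  71.5] [-2.1 -4.2  4.8] [-0.72  0.34  0.14]
```

{"name": "step_arm", "arguments": {"commands": [{"slide": [0.004, 0, 0], "rotation": [0, 0, 0]}, {"slide": [0.008, 0, 0], "rotation": [0, 0, 0]}, {"slide": [0.012, 0, 0], "rotation": [0, 0, 0]}, {"slide": [0.016, 0, 0], "rotation": [0, 0, 0]}]}}

```text
time: 14.1
tcp_pos: [468.5, 208.7, 71.5]
orientation: [1.0, -0.022, -0.0, 0.0]
force: [-5.1, -4.7, 6.8]
grip_width: 15.5
finger_force: 33.3
```

{"name": "step_arm", "arguments": {"commands": [{"slide": [0.004, 0, 0], "rotation": [0, 0, 0]}, {"slide": [0.006, 0, 0], "rotation": [0, 0, 0]}]}}

```text
time: 14.3
tcp_pos: [470.0, 208.7, 71.5]
orientation: [1.0, -0.022, -0.0, 0.0]
force: [-4.4, -5.5, 6.3]
grip_width: 15.9
finger_force: 33.3
```

{"name": "step_arm", "arguments": {"commands": [{"slide": [0.003, 0, 0], "rotation": [0, 0, 0]}, {"slide": [0.006, 0, 0], "rotation": [0, 0, 0]}]}}

```text
time: 14.5
tcp_pos: [471.5, 208.6, 71.5]
orientation: [1.0, -0.022, -0.001, 0.0]
force: [-5.2, -5.3, 6.4]
grip_width: 15.6
finger_force: 33.3
```

{"name": "step_arm", "arguments": {"commands": [{"slide": [0.003, 0, 0], "rotation": [0, 0, 0]}, {"slide": [0.004, 0, 0], "rotation": [0, 0, 0]}]}}

```text
time: 14.7
tcp_pos: [472.5, 208.6, 71.5]
orientation: [1.0, -0.022, -0.0, 0.0]
force: [-5.5, -5.3, 5.2]
grip_width: 15.5
finger_force: 33.3
```

Still moving freely.

{"name": "step_arm", "arguments": {"commands": [{"slide": [0.004, 0, 0], "rotation": [0, 0, 0]}, {"slide": [0.004, 0, 0], "rotation": [0, 0, 0]}]}}

```text
time: 14.9
tcp_pos: [473.5, 208.5, 71.5]
orientation: [1.0, -0.022, -0.0, 0.0]
force: [-4.0, -5.6, 6.0]
grip_width: 15.6
finger_force: 33.3
```

{"name": "step_arm", "arguments": {"commands": [{"slide": [0.004, 0, 0], "rotation": [0, 0, 0]}, {"slide": [0.004, 0, 0], "rotation": [0, 0, 0]}]}}

```text
time: 15.1
tcp_pos: [473.5, 208.6, 71.5]
orientation: [1.0, -0.022, -0.002, 0.0]
force: [-9.8, -5.4, 7.9]
grip_width: 15.2
finger_force: 33.6
```

{"name": "step_arm", "arguments": {"commands": [{"slide": [0.002, 0, 0], "rotation": [0, 0, 0]}, {"slide": [0.002, 0, 0], "rotation": [0, 0, 0]}]}}

```text
time: 15.3
tcp_pos: [473.5, 208.6, 71.5]
orientation: [1.0, -0.021, -0.002, 0.0]
force: [-11.7, -6.0, 9.9]
grip_width: 15.8
finger_force: 33.8
```

Run:
```python
from h import *
o=bot.get_obs(); print(o["tcp_pos"].round(1),o["force"].round(1))
S=optics.snapshot("scene")
cv2.imwrite("pics/c5.png",cv2.resize(S["image"][210:345,350:440],None,fx=4.4,fy=4.4,interpolation=cv2.INTER_CUBIC))
```

```text
[473.5 208.6  71.5] [-11.7  -6.    9.9]
```

View pics/c5.png

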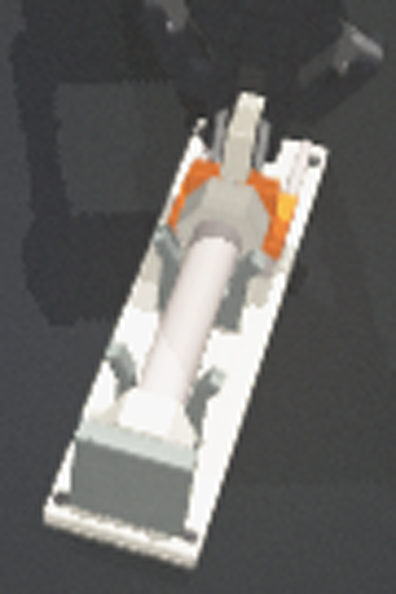

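The crop shows the column seated in both saddles, its far fitting against the grey stop and the clamp face against the near fitting. The force rise with no further motion confirms it is home. I'll release and retreat.

{"name": "step_arm", "arguments": {"commands": [{"slide": [0, 0, 0], "rotation": [0, 0, 0]}, {"slide": [0, 0, 0], "rotation": [0, 0, 0]}, {"slide": [0, 0, 0], "rotation": [0, 0, 0]}, {"slide": [0, 0, 0], "rotation": [0, 0, 0]}, {"slide": [0, 0, 0], "rotation": [0, 0, 0]}, {"slide": [0, 0, 0], "rotation": [0, 0, 0]}], "fingers": -1}}

```text
time: 15.95
tcp_pos: [475.5, 208.6, 71.2]
orientation: [1.0, -0.022, 0.0, -0.0]
force: [0.2, -0.3, 0.7]
grip_width: 85.6
finger_force: 0.0
```

{"name": "step_arm", "arguments": {"commands": [{"slide": [0, 0, -0.1], "rotation": [0, 0, 0]}, {"slide": [0, 0, -0.3], "rotation": [0, 0, 0]}, {"slide": [0, 0, -0.5], "rotation": [0, 0, 0]}, {"slide": [0, 0, -0.6], "rotation": [0, 0, 0]}, {"slide": [0, 0, -0.6], "rotation": [0, 0, 0]}, {"slide": [0, 0, -0.6], "rotation": [0, 0, 0]}]}}

```text
time: 16.55
tcp_pos: [475.7, 208.7, 221.5]
orientation: [1.0, -0.022, 0.0, -0.0]
force: [0.1, -0.1, 0.1]
grip_width: 85.5
finger_force: 0.0
```

Run:
```python
from h import *
o=bot.get_obs(); print(o["tcp_pos"].round(1),o["force"].round(1))
W=optics.snapshot("wrist"); S=optics.snapshot("scene")
w=tips(W,"clamp_grip"); print(w, onz(W,*w[0][1:],88).round(1) if w else "", tips(S,"clamp_grip"))
cv2.imwrite("pics/c6.png",np.hstack([cv2.resize(W["image"][0:400,220:420],(300,600)),cv2.resize(S["image"][210:345,350:440],(400,600),interpolation=cv2.INTER_CUBIC)]))
```

```text
[475.7 208.7 221.5] [ 0.1 -0.1  0.1]
[(0.73, np.float64(232.3), np.float64(316.2))] [474.9 209.5  88. ] [(0.57, np.float64(240.5), np.float64(405.8))]
```

```bash
python3 -c "
from bench import bot
print(bot.hand_in())"
```

```text
the job is handed in; nothing more can be done
None
```

The 27 mm column (the middle one on the mat) lies in both saddles, the clamp has pushed it home against the end stop at about 12 N, and the job is handed in at about 17 s; I viewed 11 pictures, one over the limit of 10.

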